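# Set the foot of a roller stand down on its bearing block

## Task

Put the dark wooden block flat on the bench under the roller stand's raised foot, so that the whole rubber pad is over it, and let go of it. Then screw the foot down with the orange knob until the pad just touches the block: in firm contact but only finger-snug, not squeezed hard. Leave the tray, the jar and the blue puck where they are.

Things in the scene. Friction and masses are not known exactly. Their poses are not given: they have to be found in the camera images.
- stand: Green steel roller stand fixed to the bench. Origin: in the stand's middle, level with the bench top within 2 mm; x points from the knob side to the foot side, z up. Base plate x -70 to +50 mm, y +-105, 12 high. Two uprights at x 18 to 50, y +-80 to +-96, up to z 180; cheek plates on them at x 14 to 84, z 163 to 197. The screw leans 30 degrees: from the foot it rises along (-0.5, 0, 0.866).
- roller (a point): Middle of the stand's steel roller (36 mm diameter, 162 long, along the stand's y), at x 62, z 180 mm in the stand's frame, between the cheek plates. A crossbar with the threaded sleeve of the screw lies below it at x 42, z 132, y +-80. Above the block's place, x over 84 mm in the stand's frame is open from above, but for the foot.
- foot: Round black rubber swivel pad, 34 mm diameter, always level, at the lower end of the screw; centred over stand x 94 to 100 mm, y 0. Origin: centre of its underside. Its z axis points up along the screw (leaning 30 degrees), y is the stand's y. It moves along the screw and does not turn; at first it hangs 5 to 12 mm above the level of the block's top. The rubber gives 1 mm per 12 N.
- knob_grip (a point): Middle of the orange knob's grip bar, on the screw's line 200 mm up from the pad. The bar is 64 long, 16 thick and 34 high (17 mm above and below this point along the screw); below it a hub 32 mm in diameter, then the bare 14 mm stem, clear for some 25 mm above the sleeve. Its z axis points up along the screw, x lies along the bar's length, y across its thickness.
- knob (a joint): Turn of the knob in rad, growing clockwise as seen from its end, above. Clockwise screws the foot down, 20 mm along the screw per turn (17.3 mm of height; a fast thread). The start is 0.2 to 1.2; first touch comes somewhere from 3.2 to 4.4. The knob travels with the screw. It takes 0.12 N m, more once the pad bears, and stays where left. 0.2 to 0.6 rad past first touch is finger-snug, over 0.75 is hard.
- block: Loose dark hardwood block, 130 x 56 x 32 mm, 0.16 kg. Origin: centre of its underside; x along the 130 mm, z up.
- tray: Bystander: loose open cardboard tray with fittings in it, 140 x 100 x 50 mm. Origin: centre of its underside.
- jar: Bystander: loose upright amber jar with yellow cap, 64 mm diameter, 115 mm high, beside the place of the block. Origin: centre of its underside.
- puck: Bystander: loose flat blue round work-grip puck, 72 mm diameter, 26 mm high, on the other side of the place of the block. Origin: centre of its underside.

How it is judged (in metres and radians):
On the way:
1. the block lies flat on the bench under the foot, the pad over it but not yet touching, and is let go (x of foot in the frame of block between -0.055 and 0.055 m and y of foot in the frame of block between -0.018 and 0.018 m and height (world z) of block below 0.003 m and angle between block's own z axis and vertical below 0.06 rad and contact force between each of the fingers, foot and block below 0.05 N), for 0.2 s.
At the end, for the whole second after the job is handed in: The block lies flat on the bench (3 mm), the pad's centre within 18 mm of its centre line and 55 mm of its middle along the length; the pad presses on it with 1 to 30 N; block and knob are at rest and released; tray, jar and puck are where they were within 25 mm (x of foot in the frame of block between -0.055 and 0.055 m and y of foot in the frame of block between -0.018 and 0.018 m and height (world z) of block below 0.003 m and angle between block's own z axis and vertical below 0.06 rad and contact force between foot and block between 1 and 30 N and linear speed of block below 0.01 m/s and velocity of joint knob between -0.05 and 0.05 rad/s); the robot touches nothing.
It fails at once if the foot is squeezed onto the block with more than 55 N (contact force between foot and block above 55 N).
It fails at once if the tray, the jar or the puck is moved more than 25 mm, or the jar tipped (distance of any of tray, jar, puck from where it was at the start of the episode above 0.025 m or angle between jar's own z axis and vertical above 0.35 rad).
It also fails if it takes over 66 s, if anything falls off the work surface, if the arm or the gripper's body presses on something with over 40 N, if the wrist force passes 120 N, or if a joint passes its speed limit or range.

## Robot

A 6-joint arm with a two-finger parallel gripper is mounted at the origin on the work surface. World frame = base frame: x ahead of the robot, y to its left, z up, the work surface at z = 0. Lengths are in mm, angles in degrees, forces in N, time in s.
With the tool pointing down it reaches from about 350 to 850 mm from the base axis. Payload 8.1 kg.
Tool frame: the origin (TCP) lies at the very end of the fingers, on their centre line; the grasp point (between the pads) lies r.tcp_to_grasp behind it (r.tcp_to_grasp is the distance from the TCP to the grasp point, in mm); z points along the fingers, y is the line along which they close (so a half turn about z gives the same grasp; the last joint's range is limited). The gripper opens to 85 mm and grips with 20 to 120 N. Pads are 22 mm wide; open, the fingers measure 114 mm over their backs; the gripper's body (76 mm by 85 mm) begins 54 mm behind the grasp point. The pads swing forward as they close: fully open they stand 13 mm farther back than shut.
Start: joints at [-77.487, 7.471, 85.268, -0, 87.261, -4.893], TCP at [179.509, -572.522, 231.292] pointing down, gripper open.
Joint ranges: [-169.43, 169.43], [-51.17, 129.36], [1.28, 143.12], [-76.62, 256.62], [0, 156.53], [-152.29, 152.29]. Speed limits (degrees/s): [136.94, 136.94, 159.86, 180, 180, 180].

## Interface

Orientations are given as [roll, pitch, yaw] about the fixed x, y, z axes, in that order (R = Rz(yaw) Ry(pitch) Rx(roll)).
In Python, from bench import r gives the robot as it stands.
- The arm moves only by the shell command python3 -m handwheel 'ROWS' [OPENING] [FORCE]. ROWS is JSON, a list of rows, each a list of 4 numbers: the shift along the tool's x, y, z in m, then the turn about the tool's z in degrees. A call has 1 to 10 rows; each row shifts and turns the commanded pose from where the row before left it, along the tool's axes as they then stand; what a row does not reach is not made up. A row lasts 1/10 s, in which the tool goes at most 50 mm and 8.59 degrees, less where a joint would pass 70% of its speed; a pose out of reach is approached as far as the arm can. A call is refused whole if a number of a shift passes 0.05 or a number of a turn 8.59, either way. A call with a gripper value outside its range is refused whole. OPENING is the finger opening in m, from 0 to 0.0854, set as the call begins (- or left out, the last holds). The fingers move at their own pace and stop on an object; FORCE is the grip in N (left out, the last holds). Time passes only in rows, so rows that do not move let the fingers close. It gives the time, the measured TCP pose, the force, the opening and the grip force at its end, in the units of the state.
- r.sense(): the state, without advancing time (a new reading comes with each control period).
- r.snapshot(name): name is "side" or "top" or "wrist"; returns the picture (480x640x3 uint8, red, green, blue); there is no depth.
- r.camera_params(name): a dict with "fx", "fy", "cx", "cy" (pixels), "D" ([k1, k2, p1, p2, k3] as OpenCV has them; the pictures are not rectified), "R" (3x3) and "t" (3): a world point X has camera coordinates R X + t; the wrist camera has in their place "mount" (4x4, takes a point from camera to tool coordinates, whose origin is the TCP and whose axes are the flange's). Camera axes: x right, y down, z forward; pixel columns grow to the right and rows downward; lengths in mm; the calibration is good to about 2 mm. A picture is of the moment at which its call begins: read the wrist's pose just before it. camera_params takes no time and is no camera call.
- r.hand_in(): hands the job in; it is judged then, once.
The state is a dict: "time": time; "joint_pos": joint angles; "qd": joint speeds; "joint_efforts": joint torques, N m; "tool_pos": TCP position; "tcp_rot": TCP orientation; "ft_force": force on the tool from outside, world axes, zero at the start; "wrist_torque": the same for the moment, N m; "finger_gap": finger opening in mm; "grip_force": force on a finger pad.
Only numpy, scipy, OpenCV 4.12 (cv2) and the standard library are available. Lean on these libraries where they do the work, as an engineer would, in place of code of your own. Each camera call takes 0.05 s, during which the arm holds its last target. There are 200 camera calls.

## Working session

There is one attempt and no reset: what is moved stays moved. The work goes in short steps, Python scripts to look and compute and a shell command to move; the robot and the scene stay as the last step left them, time stands still between calls to the robot, and variables do not carry over. Pictures are saved under pics/ and viewed, at most 10 in all, crops included, and the job is handed in when it is done.

```bash
mkdir -p pics; ls; python3 - <<'E'
from bench import r
import cv2
print(r.sense(), r.tcp_to_grasp)
for n in ("side","top"):
    cv2.imwrite(f"pics/{n}0.png", r.snapshot(n)[:,:,::-1])
for n in ("side","top","wrist"): print(n, r.camera_params(n))
E
```

```text
pics
{'time': 0.0, 'joint_pos': array([-7.74882089e+01,  7.51447653e+00,  8.53321757e+01, -1.35732166e-03,
        8.72609069e+01, -4.89184029e+00]), 'qd': array([ 0.02239782, -0.05274902,  0.00683472,  0.00712627,  0.00256258,
       -0.07219767]), 'joint_efforts': array([-1.97038285e-04, -5.69391811e+01, -5.00559211e+01, -1.25737238e-04,
        1.47649425e-02,  9.98107538e-06]), 'tool_pos': array([ 179.36262581, -571.96895474,  230.22325599]), 'tcp_rot': array([-1.79892717e+02, -7.82139113e-03,  1.74036902e+01]), 'ft_force': array([0.04733494, 0.32525887, 0.35777415]), 'wrist_torque': array([-0.00954962, -0.01055104,  0.02045872]), 'grip_force': 0.0, 'finger_gap': 85.54690747080065} 18.700000000000003
side {'fx': 539.899752401961, 'fy': 539.899752401961, 'cx': 324.7378948059561, 'cy': 237.53732336810134, 'D': array([-0.04338938,  0.        ,  0.        ,  0.        ,  0.        ]), 'R': array([[-0.7104057 , -0.70374885, -0.00782963],
       [-0.34735182,  0.36026965, -0.865767  ],
       [ 0.61210331, -0.61232617, -0.50038606]]), 't': array([ 409.7871041 ,  316.18280707, 1137.3600
[... 241 characters left out ...]
378],
       [-0.98313907,  0.02753447, -0.18077448],
       [ 0.18090871,  0.00244376, -0.98349686]]), 't': array([  13.97585455,  568.65614576, 1199.83508768])}
wrist {'fx': 344.0640533249731, 'fy': 344.0640533249731, 'cx': 320.7902551662849, 'cy': 239.74903739220304, 'D': array([-0.04634441,  0.        ,  0.        ,  0.        ,  0.        ]), 'mount': array([[ 4.79400718e-04, -9.62117679e-01, -2.72634081e-01,
         7.01002275e+01],
       [ 9.99999831e-01,  3.71174669e-04,  4.48538661e-04,
         5.13595078e-01],
       [-3.30352111e-04, -2.72634250e-01,  9.62117694e-01,
        -1.42811475e+02],
       [ 0.00000000e+00,  0.00000000e+00,  0.00000000e+00,
         1.00000000e+00]])}
```

View pics/side0.png

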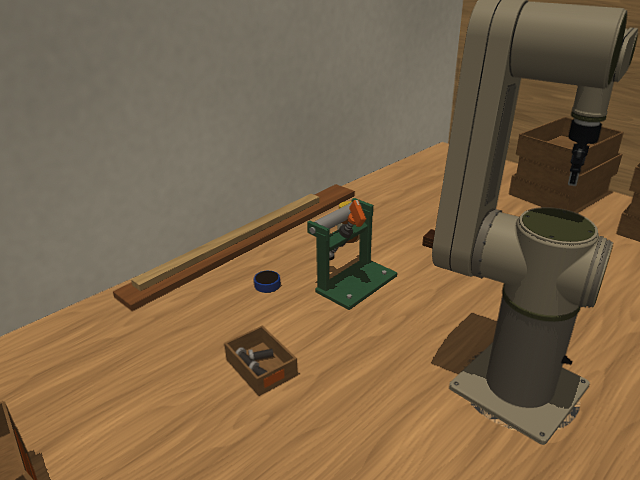

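View pics/top0.png

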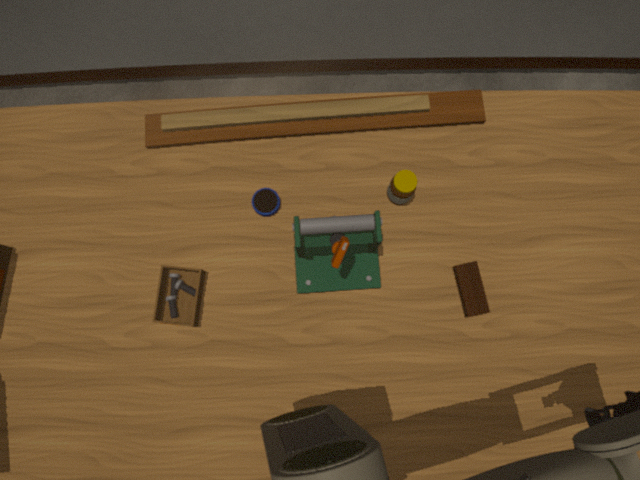

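The top view shows the block at (471,289), the stand at (338,255) with its foot side away from the robot, the jar at (403,187), the puck at (266,202), the tray at (181,296) and the knob at (341,252). The side view shows the knob at (357,213). I'll measure these by colour masks.

```bash
cat > h.py <<'E'
import cv2, numpy as np
from bench import r
def cast(cam, px, z):
    c=r.camera_params(cam); K=np.array([[c['fx'],0,c['cx']],[0,c['fy'],c['cy']],[0,0,1]])
    p=cv2.undistortPoints(np.array(px,float).reshape(-1,1,2),K,c['D']).reshape(-1,2)
    if 'mount' in c:
        from scipy.spatial.transform import Rotation as Ro
        s=r.sense(); M=c['mount']; T=Ro.from_euler('xyz',s['tcp_rot'],degrees=True).as_matrix()
        d=(T@M[:3,:3]@np.c_[p,np.ones(len(p))].T).T; o=T@M[:3,3]+s['tool_pos']
    else:
        R=np.array(c['R']); o=-R.T@c['t']; d=np.c_[p,np.ones(len(p))]@R
    return o+d*((z-o[2])/d[:,2])[:,None]
def big(mask):
    cs,_=cv2.findContours(mask.astype(np.uint8),cv2.RETR_EXTERNAL,cv2.CHAIN_APPROX_NONE)
    return max(cs,key=cv2.contourArea)
def rect(P):
    (c,s,a)=cv2.minAreaRect(P[:,:2].astype(np.float32)); 
    if s[0]<s[1]: s=s[::-1]; a-=90
    return np.round([*c,*s,a],1)
E
cat > m0.py <<'E'
from h import *
im=cv2.imread('pics/top0.png'); hsv=cv2.cvtColor(im,cv2.COLOR_BGR2HSV).astype(int); H,S,V=hsv.transpose(2,0,1)
Y,X=np.mgrid[:480,:640]
def box(x0,x1,y0,y1): return (X>x0)&(X<x1)&(Y>y0)&(Y<y1)
for n,px in dict(block=(471,289),wood=(440,289),plate=(315,270),roller=(340,224),upr=(298,240),knob=(341,245),cap=(405,183),puckrim=(254,205)).items(): print(n,hsv[px[1],px[0]])
b=big((V<105)&box(440,505,250,330)); print('block',rect(cast('top',b,32)))
g=(H>55)&(H<95)&(S>90)&box(280,400,195,310)
gb=big(g); print('green px',cv2.boundingRect(gb)); lo=gb[gb[:,0,1]>250]; print('plate near part',rect(cast('top',lo,12)))
ro=big((S<60)&box(285,390,205,245)); print('roller',rect(cast('top',ro,190)), cv2.minAreaRect(ro))
c=big((H>22)&(H<35)&(S>200)&box(385,425,160,210)); print('jar',rect(cast('top',c,115)))
p=big((H>100)&(H<130)&(S>90)&box(240,290,180,225)); print('puck',rect(cast('top',p,26)))
k=big((H<14)&(S>220)&(V>130)&box(320,360,225,275)); print('knob',rect(cast('top',k,180)),cv2.minAreaRect(k),cv2.boundingRect(k))
cv2.imwrite('pics/crop1.png',np.hstack([cv2.resize(im[195:305,280:400],None,fx=4,fy=4)]))
E
python3 m0.py
```

```text
block [ 12 159  64]
wood [ 17 129 132]
plate [ 70 104  76]
roller [ 17  30 119]
upr [ 67 108  83]
knob [ 14 247 129]
cap [ 25 255 145]
puckrim [123  79  58]
block [ 434.7 -370.9  130.7   64.7   10.2]
green px (296, 252, 84, 41)
plate near part [491.6 -47.8 202.6  95.  -87.8]
roller [559.9 -44.3 165.7  61.  -86.3] ((337.2786560058594, 229.56556701660156), (27.613405227661133, 76.32164001464844), 84.80557250976562)
jar [ 686.7 -210.2   56.3   54.4  -20.7]
puck [664.9 127.1  67.4  59.6 -74.7]
knob [481.7 -36.9   0.    0.    0. ] ((335.0, 266.0), (0.0, 0.0), 0.0) (335, 266, 1, 1)
```

View pics/crop1.png

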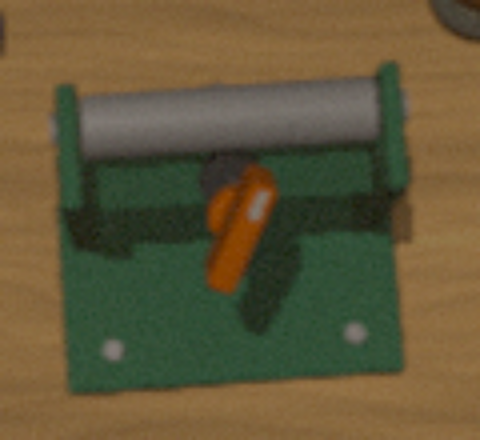

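```bash
cat > m1.py <<'E'
from h import *
im=cv2.imread('pics/top0.png'); hsv=cv2.cvtColor(im,cv2.COLOR_BGR2HSV).astype(int); H,S,V=hsv.transpose(2,0,1)
Y,X=np.mgrid[:480,:640]
cr=lambda x,y:(280+x/4-.4,195+y/4-.4)
P=cast('top',[cr(71,393),cr(404,371)],12); print('corners',P.round(1),np.linalg.norm(P[0]-P[1]))
d=P[0]-P[1]; yaw1=np.degrees(np.arctan2(-d[0],d[1])); print('yaw plate',yaw1)
Q=cast('top',[cr(80,126),cr(380,110)],180); d=Q[0]-Q[1]; print('roller',Q.round(1),np.linalg.norm(d),np.degrees(np.arctan2(-d[0],d[1])))
d=(P[0]-P[1])+(Q[0]-Q[1]); d[2]=0; ey=d/np.linalg.norm(d); ex=np.array([ey[1],-ey[0],0]); ez=np.array([0,0,1.])
yaw=np.degrees(np.arctan2(ex[1],ex[0]))
o1=P.mean(0)+70*ex; o2=Q.mean(0)-62*ex; print('yaw',yaw,'o from plate',o1.round(1),'from roller',o2.round(1))
o=(o1+o2)/2; o[2]=0
u=-.5*ex+.866*ez
for zf in (37,40,44):
  foot=o+97*ex+zf*ez; print('foot',foot.round(1),'knob',(foot+200*u).round(1))
# orange in both views: triangulate centroids
K=[]
for n in ('top','side'):
    im=cv2.imread(f'pics/{n}0.png'); H,S,V=cv2.cvtColor(im,cv2.COLOR_BGR2HSV).astype(int).transpose(2,0,1)
    m=((H<17)&(S>215)&(V>70)); m&=((X>325)&(X<355)&(Y>230)&(Y<275)) if n=='top' else ((X>340)&(X<372)&(Y>195)&(Y<232))
    b=big(m); M=cv2.moments(b); c=(M['m10']/M['m00'],M['m01']/M['m00']); print(n,'knob px',np.round(c,1),cv2.contourArea(b),cv2.minAreaRect(b)); K.append(c)
a0,a1=cast('top',[K[0]],300)[0],cast('top',[K[0]],100)[0]; b0,b1=cast('side',[K[1]],300)[0],cast('side',[K[1]],100)[0]
A=np.c_[a1-a0,-(b1-b0)]; s=np.linalg.lstsq(A,b0-a0,rcond=None)[0]; pa=a0+s[0]*(a1-a0); pb=b0+s[1]*(b1-b0); print('knob tri',pa.round(1),pb.round(1))
E
python3 m1.py
```

```text
corners [[ 438.8   53.1   12. ]
 [ 446.6 -152.9   12. ]] 206.12358943227187
yaw plate 2.1754870472347188
roller [[ 571.8   37.7  180. ]
 [ 576.1 -126.9  180. ]] 164.68888496390272 1.512511183583565
yaw 1.8810400910425982 o from plate [512.7 -47.6  12. ] from roller [512.  -46.7 180. ]
foot [609.3 -43.9  37. ] knob [509.3 -47.2 210.2]
foot [609.3 -43.9  40. ] knob [509.3 -47.2 213.2]
foot [609.3 -43.9  44. ] knob [509.3 -47.2 217.2]
top knob px [338.  252.1] 206.5 ((337.8197021484375, 250.98361206054688), (13.856878280639648, 31.378387451171875), 23.629379272460938)
side knob px [353.9 202.6] 5.0 ((353.2352600097656, 205.441162109375), (4.287464618682861, 10.118416786193848), 30.963756561279297)
knob tri [501.8 -42.  245.9] [508.2 -36.9 246.7]
```

Measured so far:
- **Stand:** origin (512, -47), yaw 1.9°. The plate and roller estimates agree within 1 mm.
- **Foot:** about (609, -44).
- **Block:** about (435, -375), long axis at about 10°.

I'll move above the block and check it with the wrist camera.

```bash
python3 -m handwheel '[[0.038,-0.014,0.006,0],[0.038,-0.014,0.006,0],[0.038,-0.014,0.006,0],[0.038,-0.014,0.006,0],[0.038,-0.014,0.006,0],[0.038,-0.014,0.006,0],[0.038,-0.014,0.006,0],[0.036,-0.014,0.006,0],[0,0,0,7.2],[0,0,0,0]]' 0.0854 40; cat > m2.py <<'E'
from h import *
im=r.snapshot('wrist')[:,:,::-1].copy(); cv2.imwrite('pics/w1.png',im)
s=r.sense(); print(s['time'],s['tool_pos'].round(1),s['tcp_rot'].round(2))
g=cv2.cvtColor(im,cv2.COLOR_BGR2HSV); m=g[...,2]<95; m[:,:5]=0
cs,_=cv2.findContours(m.astype(np.uint8),cv2.RETR_EXTERNAL,cv2.CHAIN_APPROX_NONE)
for c in cs:
    if cv2.contourArea(c)>2000: print(cv2.boundingRect(c),rect(cast('wrist',c,32)))
E
python3 m2.py
```

```text
time: 1.1
tool_pos: [434.7, -374.0, 182.5]
tcp_rot: [-179.9, 0.1, 10.2]
ft_force: [-0.7, 0.2, 0.6]
finger_gap: 85.1
grip_force: 0.0
1.15 [ 434.2 -374.8  182.8] [-1.7996e+02  5.0000e-02  1.0390e+01]
(5, 145, 635, 335) [ 313.1 -399.   769.4  383.2  -79.6]
(5, 0, 107, 164) [ 514.3 -140.2  133.4   87.7   -1.3]
```

View pics/w1.png

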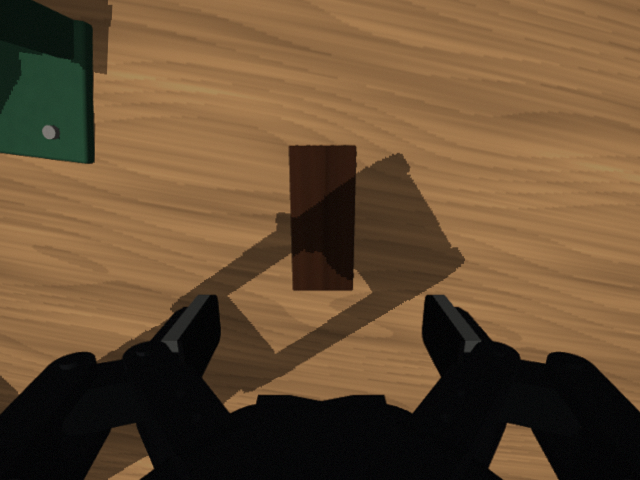

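The wrist view shows the block's top face with corners at about (289,146), (356,146), (353,290) and (293,290). It looks well aligned with the gripper.

```bash
cat > m3.py <<'E'
from h import *
P=cast('wrist',[(289,146),(356,146),(353,290),(293,290)],32); print(P.round(1)); c=P.mean(0)
L=(P[0]+P[1]-P[2]-P[3])/2; W=(P[0]+P[3]-P[1]-P[2])/2
print('c',c.round(1),'L',np.linalg.norm(L),'W',np.linalg.norm(W),'yaw',np.degrees(np.arctan2(L[1],L[0])))
s=r.sense(); y=np.radians(s['tcp_rot'][2]); d=(c-s['tool_pos'])/1000
print('tool dx,dy', d[0]*np.cos(y)+d[1]*np.sin(y), d[0]*np.sin(y)-d[1]*np.cos(y))
E
python3 m3.py
```

```text
[[ 495.7 -337.2   32. ]
 [ 505.7 -391.7   32. ]
 [ 379.1 -415.7   32. ]
 [ 369.  -361.    32. ]]
c [ 437.4 -376.4   32. ] L 128.9192524654431 W 55.47138530479398 yaw 10.69668160526759
tool dx,dy 0.0029133688012020036 0.0021419916434287597
```

```bash
python3 -m handwheel '[[0.021,0.002,0.03,0],[0,0,0.03,0],[0,0,0.03,0],[0,0,0.03,0],[0,0,0.03,0],[0,0,0.02,0],[0,0,0.009,0],[0,0,0,0]]' && python3 -m handwheel '[[0,0,0,0],[0,0,0,0],[0,0,0,0],[0,0,0,0],[0,0,0,0]]' 0.045 50
```

```text
time: 1.95
tool_pos: [453.8, -373.4, 2.9]
tcp_rot: [-179.9, 0.1, 10.2]
ft_force: [-0.5, 1.1, -0.1]
finger_gap: 85.5
grip_force: 0.0
time: 2.45
tool_pos: [456.4, -374.7, 6.4]
tcp_rot: [179.8, -0.1, 10.2]
ft_force: [-1.1, 0.1, 5.6]
finger_gap: 55.3
grip_force: 54.7
```

```bash
python3 -m handwheel '[[0,0,-0.02,0],[0,0,-0.035,0],[0,0,-0.035,0],[0,0,-0.035,0],[0,0,-0.035,0],[0,0,0,0]]' && python3 -m handwheel '[[0,0,0,4.1],[0,0,0,4.2],[0.034,0,0,0],[0.034,0,0,0],[0.034,0,0,0],[0.034,0,0,0],[0.034,0,0,0],[0.034,0,0,0],[0.034,0,0,0],[0.034,0,0,0]]'
```

```text
time: 3.05
tool_pos: [458.0, -376.2, 171.8]
tcp_rot: [179.5, -0.4, 10.2]
ft_force: [1.3, -1.0, -1.4]
finger_gap: 55.3
grip_force: 53.9
time: 4.05
tool_pos: [728.0, -364.1, 163.3]
tcp_rot: [-180.0, 0.0, 1.9]
ft_force: [0.5, 0.2, -1.8]
finger_gap: 55.1
grip_force: 53.8
```

```bash
python3 -m handwheel '[[0,-0.036,0,0],[0,-0.036,0,0],[0,-0.036,0,0],[0,-0.036,0,0],[0,-0.036,0,0],[0,-0.036,0,0],[0,-0.036,0,0],[0,-0.036,0,0],[0,-0.036,0,0],[0,0,0,0]]'; python3 - <<'E'
from h import *
for n in ('wrist','side'):
    im=r.snapshot(n)[:,:,::-1]; cv2.imwrite(f'pics/{n}2.png',im)
s=r.sense(); print(s['tool_pos'],s['tcp_rot'])
a=cv2.imread('pics/wrist2.png'); b=cv2.imread('pics/side2.png')[140:320,220:460]
cv2.imwrite('pics/c2.png',np.vstack([cv2.resize(a,(400,300)),cv2.resize(b,(400,300))]))
E
```

```text
time: 5.05
tool_pos: [715.7, -35.0, 163.6]
tcp_rot: [-179.9, 0.1, 2.2]
ft_force: [0.4, -0.1, -1.2]
finger_gap: 55.4
grip_force: 53.8
[715.97750528 -39.53296382 163.69677922] [1.79987775e+02 4.23737008e-02 2.03989177e+00]
```

View pics/c2.png

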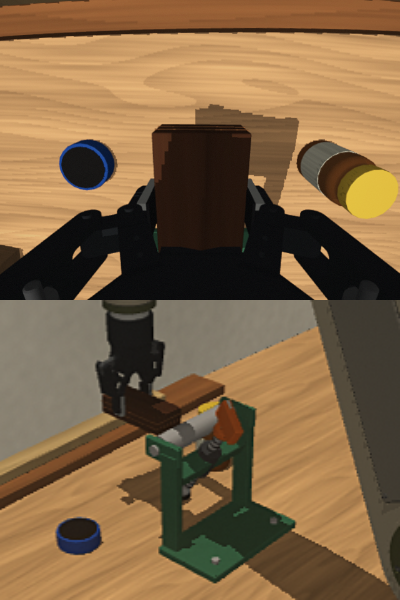

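The block is held level, clear of the puck (left), the jar (right) and the stand. Next I'll lower it and slide it under the foot.

```bash
python3 -m handwheel '[[0,0.001,0.03,0],[0,0,0.03,0],[0,0,0.03,0],[0,0,0.03,0],[0,0,0.02,0],[0,0,0.012,0],[0,0,0.004,0],[0,0,0,0],[0,0,0,0]]'; python3 - <<'E'
from h import *
print([ (lambda s:(s['tool_pos'].round(1),s['ft_force'].round(1)))(r.sense())])
im=r.snapshot('side')[:,:,::-1]; cv2.imwrite('pics/c3.png',cv2.resize(im[180:320,220:420],(800,560),interpolation=cv2.INTER_CUBIC))
E
```

```text
time: 6.05
tool_pos: [717.6, -42.1, 10.0]
tcp_rot: [180.0, -0.2, 1.9]
ft_force: [0.5, -0.3, -1.6]
finger_gap: 55.1
grip_force: 53.8
[(array([717.6, -42.1,  10. ]), array([ 0.5, -0.3, -1.6]))]
```

View pics/c3.png

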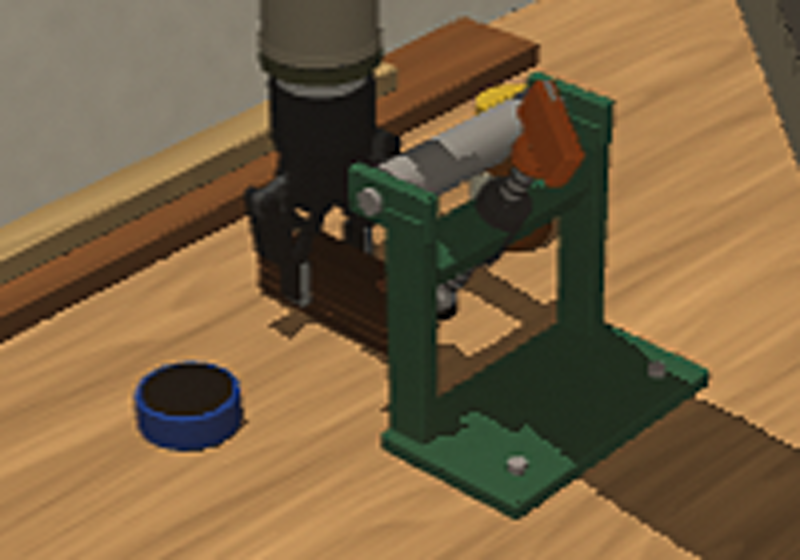

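The block hangs just off the bench, and the foot is visible at (445,305) behind the upright. I'll feel for the bench before sliding.

```bash
for i in 1; do python3 -m handwheel '[[0,0,0.002,0],[0,0,0,0]]'; python3 -m handwheel '[[0,0,0.0015,0],[0,0,0,0]]'; python3 -m handwheel '[[0,0,0.001,0],[0,0,0,0]]'; done | grep -E 'pos|ft'
```

```text
tool_pos: [716.7, -41.6, 6.8]
ft_force: [0.0, -0.6, -2.6]
tool_pos: [716.7, -41.6, 6.5]
ft_force: [-4.5, 0.0, 7.0]
tool_pos: [716.7, -41.6, 6.4]
ft_force: [-10.0, 0.8, 14.1]
```

```bash
python3 -m handwheel '[[0,0,-0.0025,0],[0,0,0,0]]'|grep -E 'pos|ft'; python3 -m handwheel '[[-0.016,0,0,0],[-0.016,0,0,0],[0,0,0,0]]' |grep -E 'pos|ft'; python3 -m handwheel '[[-0.01,0,0,0],[-0.007,0,0,0],[0,0,0,0]]' |grep -E 'pos|ft'
```

```text
tool_pos: [716.8, -41.7, 6.9]
ft_force: [0.1, 0.1, -1.2]
tool_pos: [683.6, -42.8, 6.5]
ft_force: [0.3, 0.5, -0.3]
tool_pos: [667.0, -43.4, 6.5]
ft_force: [-2.5, 0.8, 3.3]
```

```bash
python3 - <<'E'
from h import *
im=r.snapshot('side')[:,:,::-1]; cv2.imwrite('pics/c4.png',cv2.resize(im[190:300,290:400],(660,600),interpolation=cv2.INTER_CUBIC))
im=r.snapshot('top')[:,:,::-1]; cv2.imwrite('pics/t4.png',im)
E
```

```text
(no output)
```

View pics/c4.png

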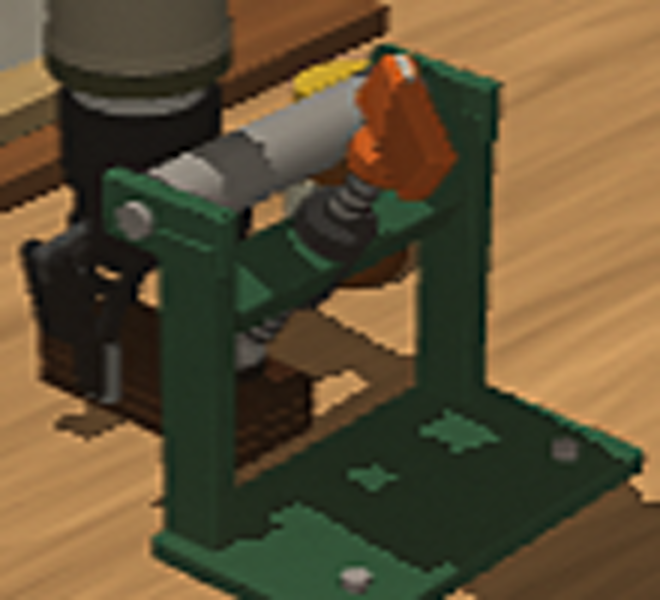

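The block is under the foot (foot at about (250,355) in the crop) and just resting on the bench. Release, then lift straight up.

```bash
python3 -m handwheel '[[0,0,0,0],[0,0,0,0],[0,0,0,0],[0,0,0,0],[0,0,0,0]]' 0.0854|grep -E 'pos|ft|gap'; python3 -m handwheel '[[0,0,-0.02,0],[0,0,-0.04,0],[0,0,-0.04,0],[0,0,-0.04,0],[0,0,-0.04,0],[0,0,-0.04,0],[0,0,-0.04,0],[0,0,-0.04,0],[0,0,-0.04,0],[0,0,0,0]]'; python3 - <<'E'
from h import *
im=r.snapshot('wrist')[:,:,::-1]; cv2.imwrite('pics/w5.png',im)
t=r.snapshot('top')[:,:,::-1]; cv2.imwrite('pics/t5.png',t)
print(r.sense()['tool_pos'].round(1),r.sense()['tcp_rot'].round(2))
E
```

```text
tool_pos: [667.4, -43.3, 6.2]
ft_force: [1.5, 0.5, -0.2]
finger_gap: 85.3
time: 9.1
tool_pos: [669.4, -43.6, 355.0]
tcp_rot: [179.9, -0.7, 1.9]
ft_force: [-0.1, 0.5, 0.8]
finger_gap: 85.4
grip_force: 0.0
[668.  -43.4 348.1] [179.97  -0.2    1.91]
```

View pics/w5.png

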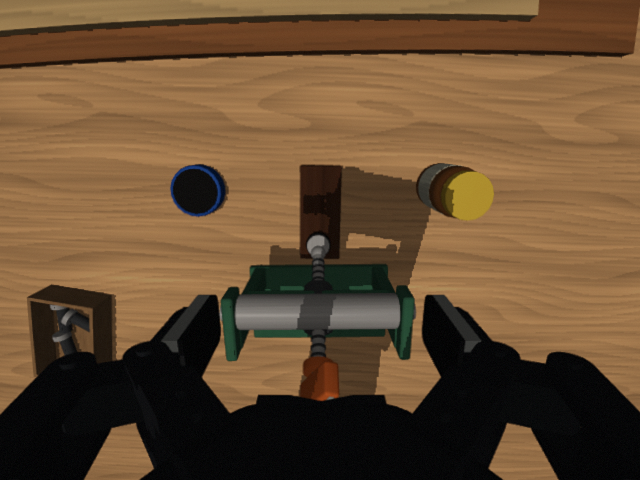

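The wrist view shows the block at columns 300–341 with the foot's ball at (318,246) near its rear end. The jar, puck and tray are undisturbed. Now I'll check the seating numerically and move over the knob.

```bash
python3 - <<'E'
from h import *
P=cast('wrist',[(300,165),(341,165),(341,258),(300,258)],32); print(P.round(1),P.mean(0).round(1))
print('ball',cast('wrist',[(318,246)],55).round(1))
E
python3 -m handwheel '[[-0.04,0,0,0],[-0.04,0,0,0],[-0.04,0,0,0],[-0.04,0,0,0],[-0.04,0,0,0],[0,0,0,0],[0,0,0,0]]'|grep -E 'time|pos'; python3 - <<'E'
from h import *
im=r.snapshot('wrist')[:,:,::-1].copy(); cv2.imwrite('pics/w6.png',im)
H,S,V=cv2.cvtColor(im,cv2.COLOR_BGR2HSV).astype(int).transpose(2,0,1)
b=big((H<17)&(S>200)&(V>60)); print(cv2.boundingRect(b),cv2.minAreaRect(b))
print(r.sense()['tool_pos'].round(1),r.sense()['tcp_rot'].round(2))
E
```

```text
[[710.1 -15.3  32. ]
 [711.9 -69.   32. ]
 [583.7 -75.3  32. ]
 [581.8 -17.6  32. ]] [646.9 -44.3  32. ]
ball [[607.2 -42.3  55. ]]
time: 9.9
tool_pos: [466.6, -49.9, 345.0]
(296, 135, 49, 84) ((313.4559020996094, 174.07354736328125), (40.9881591796875, 87.12127685546875), 30.963754653930664)
[467.3 -49.9 345.2] [-1.7998e+02  5.0000e-02  1.8900e+00]
```

View pics/w6.png

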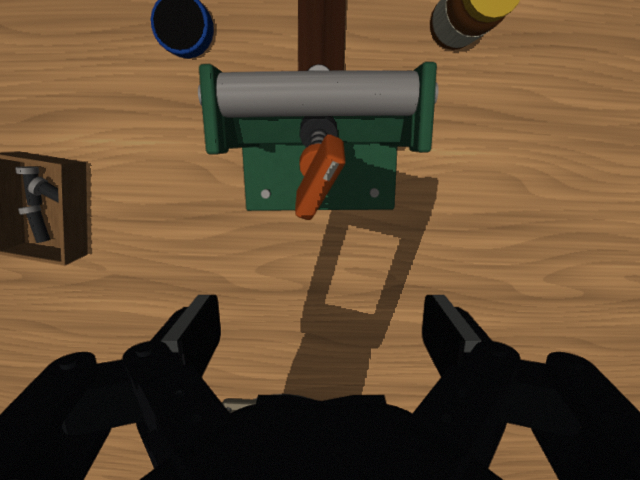

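The wrist view shows the bar from its upper end at about (336,140) to its lower end at (304,216), so it is turned clockwise from stand x. I'll fit the bar angle from those ends, using the known tilt for their heights.

```bash
python3 - <<'E'
from h import *
yw=np.radians(1.9); ex=np.array([np.cos(yw),np.sin(yw),0]); ey=np.array([-np.sin(yw),np.cos(yw),0]); ez=np.array([0,0,1.])
u=-.5*ex+.866*ez; a=.866*ex+.5*ez; o=np.array([512.4,-47.2,0])
for zg in (209,213,217):
    A=cast('wrist',[(335,141)],zg+15+15)[0]; B=cast('wrist',[(304,216)],zg+15-15)[0]
    d=A-B; c=(A+B)/2-17*u; th=np.degrees(np.arctan2(-d@ey,d@a))
    print(zg,'len',np.linalg.norm(d).round(1),'theta',th.round(1),'yaw_h',np.degrees(np.arctan2(d[1],d[0])).round(1),'centre',c.round(1),'stand x',((c-o)@ex).round(1),((c-o)@ey).round(1))
E
```

```text
209 len 71.0 theta 19.6 yaw_h -19.8 centre [517.1 -46.6 209.3] stand x 4.7 0.4
213 len 70.2 theta 19.5 yaw_h -19.8 centre [517.5 -46.6 213.3] stand x 5.1 0.4
217 len 69.3 theta 19.5 yaw_h -19.8 centre [517.9 -46.6 217.3] stand x 5.5 0.4
```

```bash
python3 -m handwheel '[[0.045,-0.001,0,0],[0,0,0,-8.5],[0,0,0,-8.5],[0,0,0,-8.5],[0,0,0,-8.5],[0,0,0,-8.5],[0,0,0,-8.5],[0,0,0,-8.5],[0,0,0,-8.5],[0,0,0,-8.5]]' 0.045|grep -E 'pos|rot'; python3 -m handwheel '[[0,0,0,-8.5],[0,0,0,-8.5],[0,0,0,-8.5],[0,0,0,-8.5],[0,0,0,-8.5],[0,0,0,-8.5],[0,0,0,-8.5],[0,0,0,-8.5],[0,0,0,-8.5],[0,0,0,0]]'; python3 - <<'E'
from h import *
im=r.snapshot('wrist')[:,:,::-1].copy(); cv2.imwrite('pics/w7.png',im)
H,S,V=cv2.cvtColor(im,cv2.COLOR_BGR2HSV).astype(int).transpose(2,0,1)
b=big((H<17)&(S>200)&(V>60)); print(cv2.boundingRect(b),cv2.minAreaRect(b))
s=r.sense();print(s['tool_pos'].round(1),s['tcp_rot'].round(2),s['joint_pos'].round(1))
E
```

```text
tool_pos: [513.4, -47.4, 345.0]
tcp_rot: [-179.9, -0.0, 78.8]
time: 11.95
tool_pos: [513.2, -47.4, 345.1]
tcp_rot: [-180.0, -0.1, 155.1]
ft_force: [0.5, -0.2, -0.5]
finger_gap: 44.9
grip_force: 0.0
(305, 182, 38, 83) ((324.2156982421875, 223.17100524902344), (36.39028549194336, 82.08704376220703), 1.8778774738311768)
[513.1 -47.4 345.2] [-1.7998e+02 -9.0000e-02  1.5474e+02] [-11.   -6.7  87.7   0.   99.1 -75.7]
```

```bash
python3 -m handwheel '[[0,0,0.03,-4],[0,0,0.03,0],[0,0,0.03,0],[0,0,0.025,0],[0,0,0.015,0],[0,0,0.010,0],[0,0,0.006,0],[0,0,0,0]]'; python3 -m handwheel '[[0,0,0,0],[0,0,0,0],[0,0,0,0],[0,0,0,0]]' 0.012 20; python3 -c "
from bench import r; s=r.sense(); print(s['tool_pos'],s['tcp_rot'],s['wrist_torque'])"
```

```text
time: 12.8
tool_pos: [512.5, -47.5, 200.2]
tcp_rot: [-180.0, -0.0, 158.9]
ft_force: [-1.6, 0.4, 0.8]
finger_gap: 44.6
grip_force: 0.0
time: 13.2
tool_pos: [512.9, -47.1, 201.5]
tcp_rot: [179.9, 0.1, 158.9]
ft_force: [-1.5, 3.3, 6.6]
finger_gap: 28.6
grip_force: 19.8
[512.92459732 -47.13322849 201.54093017] [1.79943885e+02 8.45246499e-02 1.58917854e+02] [1.07216182 0.22413339 0.05703919]
```

The 28.6 mm gap suggests the tips caught the hub rather than the bar, so I'll open, go 15 mm higher and close again.

```bash
python3 -m handwheel '[[0,0,0,0],[0,0,0,0],[0,0,-0.008,0],[0,0,-0.007,0],[0,0,0,0]]' 0.045; python3 -m handwheel '[[0,0,0,0],[0,0,0,0],[0,0,0,0],[0,0,0,0]]' 0.012 20; python3 -c "
from bench import r; s=r.sense(); print(s['tool_pos'],s['tcp_rot'],s['wrist_torque'])"
```

```text
time: 13.7
tool_pos: [513.2, -47.8, 217.1]
tcp_rot: [180.0, 0.1, 158.9]
ft_force: [0.7, -0.7, -0.1]
finger_gap: 44.7
grip_force: 0.0
time: 14.1
tool_pos: [512.3, -47.6, 215.4]
tcp_rot: [-180.0, -0.0, 158.9]
ft_force: [-1.8, -0.3, 2.8]
finger_gap: 18.9
grip_force: 19.0
[512.31942015 -47.56566647 215.39182639] [-1.79991244e+02 -2.80648897e-03  1.58902391e+02] [0.1549122  0.19879861 0.02270187]
```

Gap 18.9 mm, so the bar is held. I'll start turning clockwise while following the screw down.

```bash
python3 -m handwheel '[[-0.0002,0.0001,0.0004,8],[-0.0002,0.0001,0.0004,8],[0,0,0,0]]'; python3 -c "
from bench import r; s=r.sense(); print(s['wrist_torque'])"; python3 -m handwheel '[[-0.0002,0.0001,0.0004,8],[-0.0001,0.0002,0.0004,8],[0,0,0,0]]'; python3 -c "
from bench import r; s=r.sense(); print(s['wrist_torque'],s['tool_pos'])"
```

```text
time: 14.4
tool_pos: [512.9, -46.5, 215.3]
tcp_rot: [179.9, -0.0, 142.7]
ft_force: [-4.6, 1.5, 9.1]
finger_gap: 18.6
grip_force: 53.4
[1.53172546 0.28591554 0.49598992]
time: 14.7
tool_pos: [513.8, -46.8, 215.5]
tcp_rot: [179.9, 0.0, 126.7]
ft_force: [-6.4, 1.2, 12.0]
finger_gap: 18.6
grip_force: 80.1
[1.24740526 0.08934516 0.44610934] [513.84225597 -46.77791852 215.45734686]
```

```bash
python3 -m handwheel '[[0,0,0,0],[0,0,0,0],[0,0.0002,0.0004,8],[0,0.0002,0.0004,8],[0,0.0002,0.0004,8],[0,0.0002,0.0004,8],[0,0,0,0]]' 0.034; python3 -c "
from bench import r; s=r.sense(); print(s['wrist_torque'])";  python3 -m handwheel '[[0,0.0002,0.0004,8],[0.0001,0.0002,0.0004,8],[0.0001,0.0002,0.0004,8],[0.0001,0.0002,0.0004,8],[0.0002,0.0002,0.0004,8],[0,0,0,0]]'; python3 -c "
from bench import r; s=r.sense(); print(s['wrist_torque'],s['tool_pos'])"
```

```text
time: 15.4
tool_pos: [513.3, -48.2, 212.1]
tcp_rot: [-179.9, 0.1, 94.6]
ft_force: [-5.3, -5.0, 5.4]
finger_gap: 33.5
grip_force: 3.9
[-0.89239831  0.97526156  0.1583637 ]
time: 16.0
tool_pos: [513.2, -47.5, 209.1]
tcp_rot: [-179.8, 0.2, 54.6]
ft_force: [-7.8, -3.5, 0.3]
finger_gap: 34.3
grip_force: 3.3
[-0.42411432  1.1260786   0.18755821] [513.24853653 -47.50470741 209.13232872]
```

The knob is following the loosely fitted fingers, at about 0.16–0.19 N m. I'll continue in smaller steps and watch the torque for the touch.

```bash
cat > q.py <<'E'
from bench import r
s=r.sense(); print('   T',s['wrist_torque'].round(3),'F',s['ft_force'].round(1),'yaw',s['tcp_rot'][2].round(1),'p',s['tool_pos'].round(1))
E
for i in 1; do python3 -m handwheel '[[0.0002,0.0001,0.0004,8],[0.0002,0.0001,0.0004,8]]' >/dev/null; python3 q.py
python3 -m handwheel '[[0.0002,0.0001,0.0004,8],[0.0002,0,0.0004,8]]' >/dev/null; python3 q.py
python3 -m handwheel '[[0.0002,0,0.0004,8],[0.0002,0,0.0004,8]]' >/dev/null; python3 q.py; done
python3 -m handwheel '[[0,0,0,0],[0,0,0,0],[0,0,0,0]]' 0.012 20; python3 q.py
```

```text
T [-0.117  1.456  0.185] F [-9.4 -2.6  3.2] yaw 38.6 p [513.6 -46.8 208.3]
   T [0.166 1.074 0.145] F [-7.2  0.5  1.7] yaw 22.6 p [514.2 -46.2 207.3]
   T [0.28  0.821 0.195] F [-4.7  2.1  1. ] yaw 6.6 p [514.9 -45.8 206.5]
time: 16.9
tool_pos: [516.1, -46.4, 207.0]
tcp_rot: [-180.0, 0.0, 7.0]
ft_force: [0.7, 0.6, -3.8]
finger_gap: 15.8
grip_force: 19.3
   T [-0.296 -0.086 -0.043] F [ 0.7  0.6 -3.8] yaw 7.0 p [516.1 -46.4 207. ]
```

Aligned firm grip now (gap 15.8 mm), with the knob turned about 150°. I'll turn on in single steps, reading the torque each time.

```bash
for i in 1; do python3 -m handwheel '[[0.0002,0,0.0004,8],[0,0,0,0]]' >/dev/null; python3 q.py
python3 -m handwheel '[[0.0002,0,0.0004,8],[0,0,0,0]]' >/dev/null; python3 q.py
python3 -m handwheel '[[0.0002,0,0.0004,8],[0,0,0,0]]' >/dev/null; python3 q.py
python3 -m handwheel '[[0.0002,0,0.0004,8],[0,0,0,0]]' ; python3 q.py; done
```

```text
T [ 0.761 -0.112  0.154] F [ 0.3  1.9 -1.8] yaw -1.2 p [516.5 -45.8 207. ]
   T [1.484 0.142 0.326] F [-1.2  2.5  2.2] yaw -9.0 p [516.7 -45.5 207.1]
   T [2.324 0.324 0.721] F [-3.3  4.9  5.6] yaw -16.9 p [517.  -45.1 207.2]
time: 17.7
tool_pos: [517.4, -45.0, 207.5]
tcp_rot: [-179.8, -0.0, -24.9]
ft_force: [-5.0, 5.5, 9.6]
finger_gap: 15.8
grip_force: 93.6
   T [2.752 0.423 0.804] F [-5.   5.5  9.6] yaw -24.9 p [517.4 -45.  207.5]
```

Tilt binding swamps the torque signal. I'll check contact directly instead: let go of the knob, and gently nudge the block's far end with closed fingers. If it is loose it will slide, and if clamped it will resist.

```bash
python3 -m handwheel '[[0,0,0,0],[0,0,0,0],[0,0,-0.03,0],[0,0,-0.03,0],[0,0,-0.03,0],[0,0,0,-8.5],[0,0,0,-8.5],[0,0,0,-8.5]]' 0.045|grep -E 'time|pos|rot'; python3 -m handwheel '[[0.04,0,0,-1.3],[0.04,0,0,0],[0.04,0,0,0],[0.04,0,0,0],[0.04,0,0,0],[0.027,0.002,0,0],[0,0,0.04,0],[0,0,0.04,0],[0,0,0.04,0],[0,0,0.04,0]]' 0 |grep -E 'time|pos|rot'
```

```text
time: 18.5
tool_pos: [517.3, -46.9, 296.3]
tcp_rot: [180.0, -0.0, 0.9]
time: 19.5
tool_pos: [743.9, -43.1, 133.8]
tcp_rot: [180.0, 0.0, 1.9]
```

```bash
python3 -m handwheel '[[0,0,0.04,0],[0,0,0.04,0],[0,0,0.03,0],[0,0,0.008,0],[-0.01,0,0,0],[-0.006,0,0,0],[0,0,0,0]]' |grep -E 'time|pos|gap'; python3 q.py
for i in 1; do python3 -m handwheel '[[-0.002,0,0,0],[0,0,0,0]]' >/dev/null; python3 q.py
python3 -m handwheel '[[-0.002,0,0,0],[0,0,0,0]]' >/dev/null; python3 q.py
python3 -m handwheel '[[-0.002,0,0,0],[0,0,0,0]]' >/dev/null; python3 q.py
python3 -m handwheel '[[-0.002,0,0,0],[0,0,0,0]]'|grep time ; python3 q.py; done
```

```text
time: 20.2
tool_pos: [728.6, -43.4, 19.8]
finger_gap: 0.3
   T [ 0.067 -0.002 -0.036] F [-0.4  0.2  0.1] yaw 1.7 p [728.6 -43.4  19.8]
   T [-0.047  0.031  0.043] F [ 0.3 -0.1  0.1] yaw 1.7 p [726.8 -43.2  19.3]
   T [-0.003 -0.031  0.002] F [-0.4  0.1 -0.2] yaw 1.7 p [724.  -43.2  18.3]
   T [ 0.032 -0.12   0.039] F [0.9 0.1 0. ] yaw 1.7 p [722.1 -43.2  18.2]
time: 21.0
   T [-0.001 -0.152 -0.02 ] F [1.2 0.3 0.9] yaw 1.7 p [720.  -43.3  18.2]
```

At 2 N or less over 4 mm the block slides freely, so the pad is not touching yet. Back to the knob for about 28° more.

```bash
python3 -m handwheel '[[0.006,0,0,0],[0,0,-0.04,0],[0,0,-0.04,0],[0,0,-0.04,0],[0,0,-0.04,0],[0,0,-0.04,0],[0,0,-0.04,0],[0,0,-0.04,0],[-0.042,0,0,0],[-0.042,0,0,0]]' 0.045|grep -E 'time|pos|rot'; python3 -m handwheel '[[-0.042,0,0,0],[-0.042,0,0,0],[-0.04,-0.004,0,0],[0,0,0,8.5],[0,0,0.02,8.5],[0,0,0.03,8.5],[0,0,0.03,1.5],[0,0,0.01,0],[0,0,0,0]]' |grep -E 'time|pos|rot'; python3 q.py
```

```text
time: 22.0
tool_pos: [643.4, -45.9, 299.7]
tcp_rot: [180.0, -0.2, 1.7]
time: 22.9
tool_pos: [516.9, -45.1, 206.5]
tcp_rot: [179.9, 0.2, -25.2]
   T [ 0.034 -0.022 -0.026] F [0.5 0.3 0.8] yaw -25.2 p [516.9 -45.1 206.5]
```

```bash
python3 -m handwheel '[[0,0,0,0],[0,0,0,0],[0,0,0,0],[0,0,0,0]]' 0.012 20|grep -E 'gap|force'; python3 q.py; python3 -m handwheel '[[0.0002,-0.0001,0.0004,7],[0.0002,-0.0001,0.0004,7],[0,0,0,0]]'|grep -E 'gap|force'; python3 q.py;  python3 -m handwheel '[[0,0,0,0],[0,0,0,0]]' 0.03 >/dev/null; python3 q.py; python3 -m handwheel '[[0,0,0,0],[0,0,0,0],[0,0,0,0]]' 0.012|grep -E 'time|gap|force';python3 q.py
```

```text
ft_force: [-4.4, -2.4, 7.8]
finger_gap: 18.4
grip_force: 19.8
   T [-0.335  0.569  0.128] F [-4.4 -2.4  7.8] yaw -25.3 p [518.7 -45.9 210.1]
ft_force: [-6.8, -3.1, 9.6]
finger_gap: 18.4
grip_force: 46.4
   T [0.447 0.562 0.378] F [-6.8 -3.1  9.6] yaw -39.5 p [519.3 -45.4 209.9]
   T [-0.431  0.227  0.005] F [-1.4 -1.7  3.1] yaw -39.3 p [518.8 -45.6 208. ]
time: 24.1
ft_force: [-4.9, -4.6, 6.1]
finger_gap: 20.1
grip_force: 18.8
   T [-0.632  0.695  0.052] F [-4.9 -4.6  6.1] yaw -39.3 p [518.4 -45.9 208. ]
```

```bash
python3 -m handwheel '[[0.0002,-0.0001,0.0004,7],[0.0002,-0.0001,0.0004,7],[0,0,0,0]]'|grep -E 'gap|force'; python3 q.py;  python3 -m handwheel '[[0,0,0,0],[0,0,0,0],[0,0,-0.03,0],[0,0,-0.03,0],[0,0,-0.03,-8.5],[0,0,0,-8.5],[0,0,0,-8.5],[0,0,0,-8.5],[0,0,0,-8.5],[0,0,0,-8.5]]' 0.045|grep -E 'time|pos|rot'; python3 -m handwheel '[[0.04,0,0,-3.5],[0.04,0,0,0],[0.04,0,0,0],[0.04,0,0,0],[0.04,0,0,0],[0.018,0.002,0,0],[0,0,0.04,0],[0,0,0.04,0],[0,0,0.04,0],[0,0,0.04,0]]' 0 |grep -E 'time|pos|rot'
```

```text
ft_force: [-7.1, -2.9, 8.2]
finger_gap: 20.4
grip_force: 40.2
   T [0.039 0.654 0.377] F [-7.1 -2.9  8.2] yaw -53.5 p [518.9 -45.5 207.6]
time: 25.4
tool_pos: [519.1, -44.9, 296.4]
tcp_rot: [-180.0, -0.0, -1.9]
time: 26.4
tool_pos: [736.9, -44.7, 134.5]
tcp_rot: [-180.0, -0.0, 1.2]
```

```bash
python3 -m handwheel '[[0,0,0.04,0],[0,0,0.04,0],[0,0,0.03,0],[0,0,0.006,0],[-0.01,0,0,0],[-0.005,0,0,0],[0,0,0,0]]' |grep -E 'time|pos|gap'; python3 q.py
for i in 1; do python3 -m handwheel '[[-0.0015,0,0,0],[0,0,0,0]]' >/dev/null; python3 q.py
python3 -m handwheel '[[-0.0015,0,0,0],[0,0,0,0]]' >/dev/null; python3 q.py
python3 -m handwheel '[[-0.001,0,0,0],[0,0,0,0]]'|grep time ; python3 q.py; done
```

```text
time: 27.1
tool_pos: [722.6, -45.5, 22.4]
finger_gap: 0.2
   T [-0.015  0.013  0.022] F [1.  0.5 0.1] yaw 1.2 p [722.6 -45.5  22.4]
   T [ 0.028 -0.013 -0.012] F [ 0.7 -0.3  0.3] yaw 1.2 p [721.1 -45.7  21.7]
   T [ 0.005 -0.649 -0.009] F [4.8 0.5 1.5] yaw 1.2 p [720.  -45.7  21.4]
time: 27.7
   T [ 0.114 -1.575 -0.006] F [ 8.8  0.3 -2.6] yaw 1.2 p [719.9 -45.7  21.5]
```

The block now resists 8.8 N without moving, so it is clamped. It was free 0.49 rad earlier, which puts the pad force at no more than about 17 N, so it is finger-snug. Back off, check and hand in.

```bash
python3 -m handwheel '[[0.01,0,0,0],[0.01,0,0,0],[0,0,-0.04,0],[0,0,-0.04,0],[0,0,-0.04,0],[0,0,-0.04,0],[0,0,-0.04,0],[0,0,-0.04,0],[0,0,0,0],[0,0,0,0]]'|grep -E 'time|pos'; python3 -m handwheel '[[-0.03,0,0,0],[-0.03,0,0,0],[0,0,-0.03,0],[0,0,0,0],[0,0,0,0]]'|grep -E 'time|pos|force'; python3 - <<'E'
from h import *
cv2.imwrite('pics/w9.png',r.snapshot('wrist')[:,:,::-1])
E
```

```text
time: 28.7
tool_pos: [738.5, -45.4, 262.4]
time: 29.2
tool_pos: [678.2, -46.6, 290.4]
ft_force: [-0.3, 0.6, 0.8]
grip_force: 0.0
```

View pics/w9.png

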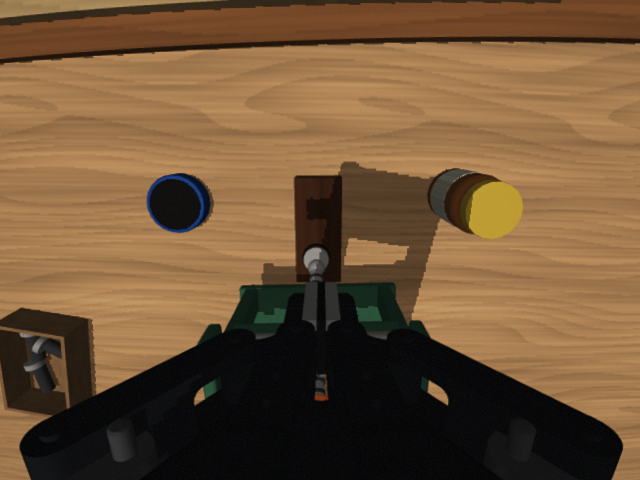

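The final view shows the block straight under the foot (foot at (316,260), block at columns 295–342, rows 176–282). The jar, puck and tray are undisturbed, and the robot touches nothing.

```bash
python3 -c "
from bench import r; print(r.hand_in())"
```

```text
the job is handed in; nothing more can be done
None
```

I handed the job in at about 29 s: the block is flat under the foot and released, and the foot is screwed down to what I estimate is 4–17 N on the block (it held against an 8.8 N nudge); the hand-in gave no verdict.

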